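Shut the release valve and pump the vacuum sealer into the green

TASK

Vacuum-seal the canister with the lemon in it on the hand-pumped sealer: first shut the release valve by turning the blue inner bar knob clockwise until its white pointer meets the red dot, without turning the black outer ring below it. Then pump the red-handled lever through full strokes, each all the way down and all the way back up, until the needle stands in the green band, but not past it. Leave the lever up, the valve shut, and the mug, honey jar and salt shaker around it undisturbed.

Things in the scene. Friction and masses are not known exactly. Their poses are not given: they have to be found in the camera images.
- sealer: White vacuum sealer, fixed; 255x305 mm. Origin: worktop level, in the housing; x points to its back, y to its left. On the housing (top 70 mm up): at the left the twin knob (x -12, y 118 mm), then a tilted white dial 80 mm wide (y 30, up to 115 mm high), at the right the drum (128 mm wide, top 156 mm up) with the pump lever out to -y. Behind: fixed canister, 141 mm high, at x 115, y 35.
- valve_grip (a point): Grip point of the release valve: a blue upright bar 56 mm long, 16 mm thick, sides free from 101 to 151 mm above the worktop; this point is on its vertical turning axis, 133 mm up (18 mm below the top). Own x axis along the 56 mm length, white pointer at the -x end. Below it a steel collar 42 mm wide (92 to 101 mm up) and the outer ring, top 90 mm up.
- valve (a joint): Angle of the release valve (rad): 0 = shut, against its stop, white pointer towards the sealer's front (-x) at the red dot on the housing; grows anticlockwise seen from above as it is opened (up to 1.6). It stays where it is left; friction 0.06 N m.
- ring_mark (a point): Yellow mark on the black ribbed outer ring, 36 mm from the same vertical axis, 90 mm above the worktop. The ring is 88 mm wide, 18 mm high, concentric with the valve knob; it turns easily (0.03 N m), points in a direction that varies, and must stay as it is.
- lever_handle (a point): Centre of the red round handle bar at the lever's end (26 mm diameter, 100 mm long, lying level along the sealer's x axis, free all round in its middle 50 mm). 170 mm from the lever's pivot; this point moves with the lever.
- lever_pivot (a point): Lever's pivot, 92 mm above the worktop, at x 0, y -75 mm of the sealer; its axis runs level along the sealer's x. The lever reaches to the sealer's right (-y).
- lever (a joint): 0 = fully up at its stop, handle 0.66 rad above level from the pivot; grows as it is pressed, to 0.85 = fully down at its stop. At q the handle lies 170*cos(0.66-q) mm to the right (-y of the sealer) of the pivot and 170*sin(0.66-q) mm above it. A spring lifts it back by itself in about half a second; pressing takes 4 N (top) to 11 N (bottom) at the handle.
- needle (a joint): Gauge needle (rad): 0 = empty, grows clockwise to 4.6. Green band: 2.50 to 2.95. Starts at 0 to 1.2. It rises during the down stroke and stays there on the return. Each full stroke adds 0.45 (the first 0.5 to 0.8), and full strokes bring it to the middle of the band; a lever not raised nearly all the way adds nothing next time. It cannot be lowered.
- mug_centre (a point): Mug with black and white stripes, 86 mm wide, 120 mm with its handle, 90 mm high, left of the sealer; point half-way up. To be left alone.
- honey_jar_centre (a point): Honey jar, 70 mm wide, 102 mm high, behind the lever; point half-way up. To be left alone.
- salt_shaker_centre (a point): Glass salt shaker with steel cap, 44 mm wide, 90 mm high, behind the drum; point half-way up. To be left alone.

How it is judged:
By the outcome, as a careful person would: the job done as asked, in the order asked, and still so for the second after the job is handed in, with the robot touching nothing.
It also fails if it takes over 69 s, if anything falls off the work surface, if the arm or the gripper's body presses on something with over 40 N, if the wrist force passes 120 N, or if a joint passes its speed limit or range.

ROBOT

A 7-joint arm with a two-finger parallel gripper is mounted at the origin on a cart in front of the work surface, level with it; the furniture and walls round the work are solid. World frame = base frame: x ahead of the robot, y to its left, z up, the work surface at z = 0. Lengths are in m, angles in rad, forces in N, time in s.
With the tool pointing down it reaches from about 0.4 to 0.875 m from the base axis. Payload 19.3 kg.
Tool frame: the origin (TCP) lies between the finger pads; the fingertips stand 19 mm ahead of it and the grasp point (between the pads) is the TCP; z points along the fingers, y is the direction in which the jaws open and shut (so a half turn about z gives the same grasp; the last joint's range is limited). The gripper opens to 85 mm and grips with 20 to 120 N. Pads are 22 mm wide; open, the fingers measure 114 mm over their backs; the gripper's body (76 mm by 85 mm) begins 54 mm behind the grasp point. The pads swing forward as they close: fully open they stand 13 mm farther back than shut.
Start: joints at [-1.349, 0.521, -0.036, 1.599, 0.021, 1.021, -0.113], TCP at [0.18, 0.599, 0.25] pointing down, gripper open.
Joint ranges: [-2.91, 2.91], [-0.3, 2.13], [-1.5, 1.42], [0.17, 2.43], [-1.26, 4.41], [0.16, 1.93], [-2.52, 2.52]. Speed limits (rad/s): [1.89, 1.89, 2.39, 2.39, 3.01, 3.01, 3.01].

INTERFACE

Orientations are given as [roll, pitch, yaw] about the fixed x, y, z axes, in that order (R = Rz(yaw) Ry(pitch) Rx(roll)).
In Python, from workcell import status, imaging, bot gives the robot as it stands.
- The arm moves only by the shell command python3 -m handwheel 'ROWS' [FORCE]. ROWS is JSON, a list of rows, each an object with "offset": the shift along the tool's x, y, z in mm, a list of three; "rot": the turn, a rotation vector about the tool's x, y, z in degrees, a list of three; "claw": the opening, from -1 (shut) to 1 (fully open). A call has 1 to 12 rows; each row shifts and turns the commanded pose from where the row before left it, along the tool's axes as they then stand; what a row does not reach is not made up. A row lasts 1/10 s, in which the tool goes at most 50 mm and 8.59 degrees, less where a joint would pass 70% of its speed; a pose out of reach is approached as far as the arm can. A call is refused whole if a number of a shift passes 50 or a number of a turn 8.59, either way. A call with a gripper value outside its range is refused whole. The fingers move at their own pace and stop on an object; FORCE is the grip in N (left out, the last holds). Time passes only in rows, so rows that do not move let the fingers close. It gives the time, the measured TCP pose, the force and the opening at its end, in the units of the state.
- status.observe(): the state, without advancing time (a new reading comes with each control period).
- imaging.grab_frame(name): name is "scene" or "top"; returns a dict with "color" (400x640x3 uint8, red, green, blue), "range_z" (400x640 float32, m along the optical axis (not along the pixel's ray), 0 where there is no reading), "fx", "fy", "cx", "cy" (pixels), "distortion" ([k1, k2, p1, p2, k3] as OpenCV has them; the pictures are not rectified), "camera_from_world" (4x4, takes a point from world to camera coordinates). Camera axes: x right, y down, z forward; pixel columns grow to the right and rows downward; lengths in m; the calibration is good to about 2 mm. A picture is of the moment at which its call begins.
- bot.job_done(): hands the job in, once; it reports no verdict.
Trained networks look in the newest picture that a camera, given by its name, has taken for a name from the list of things; names that differ only in an ending like _2 or _b are one class to them, and where a whole thing is asked for, a point or a joint stands for the part that bears it (a point fixed in the world has none). Each returns a list of dicts, best first, with "conf" (0 to 1); they miss things now and then, are a little off and sometimes report something else, mostly with a low value. They report only what shows in the picture. A call takes as long as a camera call.
- imaging.regions_of(thing, camera): "region" (400x640 bool, what is visible of it) and "box" ([centre column, centre row, width, height] in pixels, round what is visible of it).
- imaging.mark_of(thing, camera): "uv" ([column, row] in pixels: a listed point, or the origin of a listed thing).
The state is a dict: "clock": time; "qpos": joint angles; "qd": joint speeds; "joint_efforts": joint torques, N m; "position": TCP position; "tool_rot": TCP orientation; "force": force on the tool from outside, world axes, zero at the start; "moment": the same for the moment, N m; "grip_width": finger opening in m.
Only numpy, scipy, OpenCV 4.12 (cv2) and the standard library are available. Lean on these libraries where they do the work, as an engineer would, in place of code of your own. Each camera call takes 0.05 s, during which the arm holds its last target.

## Working session

There is one attempt and no reset: what is moved stays moved. The work goes in short steps, Python scripts to look and compute and a shell command to move; the robot and the scene stay as the last step left them, time stands still between calls to the robot, and variables do not carry over. Pictures are saved under pics/ and viewed, and the job is handed in when it is done.

```bash
ls; mkdir -p pics; cat > h.py <<'E'
import numpy as np, cv2
from workcell import status, imaging, bot
def K(f): return np.array([[f['fx'],0,f['cx']],[0,f['fy'],f['cy']],[0,0,1.]])
def save(f,n,crop=None,s=1):
    im=f['color'][:,:,::-1]
    if crop: im=im[crop[1]:crop[3],crop[0]:crop[2]]
    cv2.imwrite('pics/'+n,cv2.resize(im,None,fx=s,fy=s,interpolation=cv2.INTER_CUBIC))
def ray(f,uv):
    p=cv2.undistortPoints(np.array([[uv]],float),K(f),np.array(f['distortion'],float))[0,0]
    return np.array([p[0],p[1],1.])
def w(f,pc):
    T=np.linalg.inv(f['camera_from_world']);return T[:3,:3]@pc+T[:3,3]
def atz(f,uv,z):
    T=np.linalg.inv(f['camera_from_world']);d=T[:3,:3]@ray(f,uv);o=T[:3,3]
    return o+d*(z-o[2])/d[2]
def dep(f,uv):
    u,v=int(round(uv[0])),int(round(uv[1]));q=f['range_z'][v-1:v+2,u-1:u+2];q=q[q>0]
    return w(f,ray(f,uv)*np.median(q)) if len(q) else None
def proj(f,P):
    T=np.array(f['camera_from_world']);r,_=cv2.Rodrigues(T[:3,:3])
    return cv2.projectPoints(np.array(P,float).reshape(-1,1,3),r,T[:3,3],K(f),np.array(f['distortion'],float))[0][:,0]
E
python3 - <<'E'
from h import *
np.set_printoptions(precision=4,suppress=True)
print(status.observe())
for c in ['top','scene']:
    f=imaging.grab_frame(c); save(f,c+'0.png')
    print(c, w(f,np.zeros(3)))
    for t in ['sealer','valve_grip','ring_mark','lever_handle','lever_pivot','mug_centre','honey_jar_centre','salt_shaker_centre']:
        for r in imaging.mark_of(t,c)[:2]:
            print(t,r['conf'],np.array(r['uv']),dep(f,r['uv']))
E
```

```text
pics
{'clock': 0.0, 'qpos': array([-1.3492,  0.522 , -0.0364,  1.6   ,  0.0212,  1.0211, -0.1128]), 'qd': array([ 0.0004,  0.0003, -0.0002, -0.0004,  0.0002, -0.0001, -0.0011]), 'joint_efforts': array([  0.0001, -92.7097,   1.9797, -36.995 ,   0.0178,   0.0078,
         0.    ]), 'position': array([0.1797, 0.5983, 0.2497]), 'tool_rot': array([-3.1405,  0.    ,  2.8499]), 'force': array([ 0.0202, -0.7391, -0.5654]), 'moment': array([-0.0202, -0.01  ,  0.0152]), 'grip_width': 0.08548847821071509}
top [0.3817 0.0478 1.1726]
valve_grip 0.62 [262.9 225. ] [0.5067 0.1873 0.152 ]
ring_mark 0.72 [212.6 223.4] [0.5268 0.3358 0.0366]
ring_mark 0.69 [257.3 238.4] [0.4805 0.2091 0.0914]
lever_handle 0.78 [397.2 200.5] [ 0.5522 -0.1254  0.2077]
lever_handle 0.22 [211.3 225.6] [0.521  0.339  0.0364]
lever_pivot 0.77 [339.3 211.7] [0.5359 0.0049 0.1558]
mug_centre 0.66 [211.4 223.2] [0.5276 0.3394 0.0351]
honey_jar_centre 0.91 [375.3 154.9] [ 0.6911 -0.0931  0.1023]
salt_shaker_centre 0.73 [344.8 173.8] [ 0.6473 -0.0146  0.0798]
scene [-0.2215 -0.6538  0.8986]
sealer 0.93 [294.3 247.8] [0.4713 0.0197 0.0703]
sealer 0.59 [314.7 227.7] [ 0.5148 -0.0094  0.1207]
valve_grip 0.69 [255.8 190.2] [0.5076 0.1819 0.1509]
valve_grip 0.54 [383.7 230.9] [ 0.6683 -0.1088  0.066 ]
ring_mark 0.66 [244.7 213.4] [0.4755 0.1972 0.0881]
lever_handle 0.98 [365.8 215.7] [ 0.5389 -0.139   0.2051]
lever_pivot 0.74 [311.3 227.3] [0.5139 0.0007 0.1174]
mug_centre 0.66 [228.3 199.8] [0.5068 0.299  0.0684]
honey_jar_centre 0.58 [384.  229.4] [ 0.6672 -0.11    0.0722]
salt_shaker_centre 0.6 [356.1 225.7] [ 0.5022 -0.1399  0.1999]
```

View pics/top0.png

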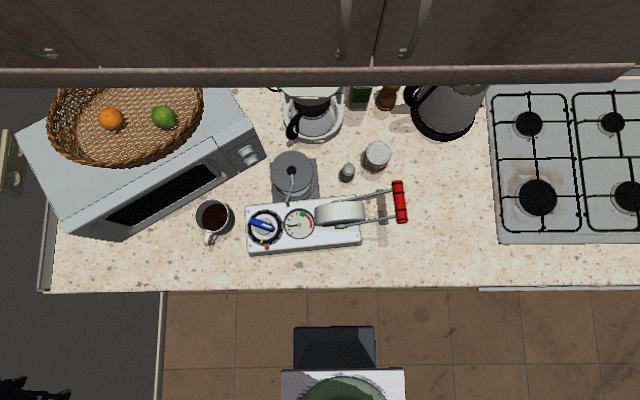

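View pics/scene0.png

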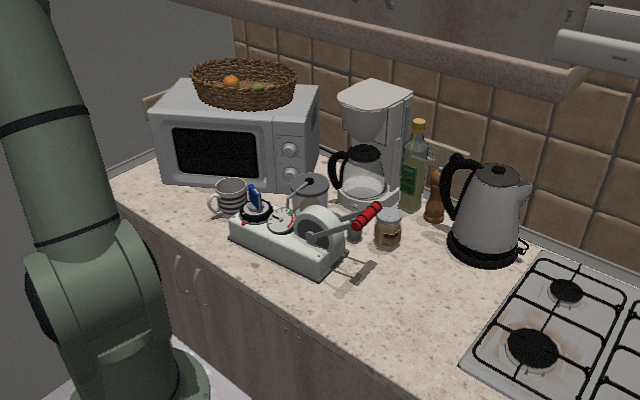

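```bash
python3 - <<'E'
from h import *
f=imaging.grab_frame('top'); save(f,'t1.png',(190,140,430,300),3.2)
f=imaging.grab_frame('scene'); save(f,'s1.png',(200,130,420,290),3.5)
E
```

```text
(no output)
```

View pics/t1.png

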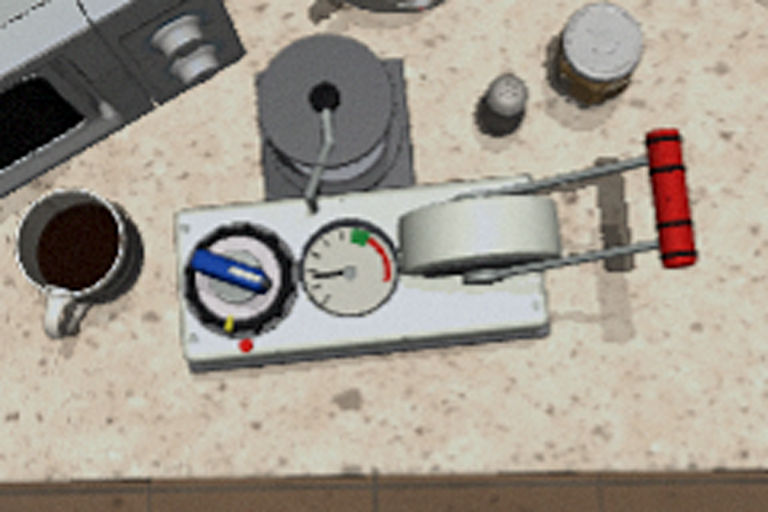

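View pics/s1.png

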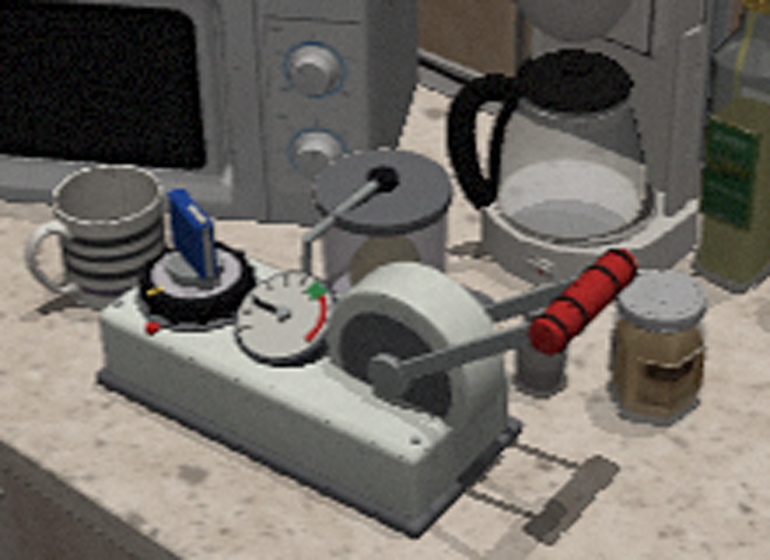

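Top view: the blue bar is centred near (262,225) with its white pointer facing right. The red dot is at (267,248), the lever is up, and the needle is on the left of the dial. Next I'll fit the sealer pose from the coloured points.

```bash
cat >> h.py <<'E'
def cloud(f,mask):
    v,u=np.nonzero(mask&(f['range_z']>0))
    p=cv2.undistortPoints(np.stack([u,v],1).astype(float)[:,None],K(f),np.array(f['distortion'],float))[:,0]
    z=f['range_z'][v,u]; P=np.c_[p*z[:,None],z]
    T=np.linalg.inv(f['camera_from_world']);return P@T[:3,:3].T+T[:3,3]
def masks(f):
    h=cv2.cvtColor(f['color'],cv2.COLOR_RGB2HSV).astype(int);H,S,V=h[...,0],h[...,1],h[...,2]
    return dict(blue=(H>100)&(H<125)&(S>130)&(V>60), red=((H<6)|(H>174))&(S>170)&(V>70))
def axis(P):
    c=P.mean(0);u,s,vt=np.linalg.svd(P-c);return c,vt[0]
E
python3 - <<'E'
from h import *
np.set_printoptions(precision=4,suppress=True)
for c in ['top','scene']:
    f=imaging.grab_frame(c);m=masks(f)
    B=cloud(f,m['blue']); B=B[(B[:,2]>.1)&(B[:,2]<.17)&(abs(B[:,1]-.19)<.06)&(abs(B[:,0]-.5)<.06)]
    R=cloud(f,m['red']); r2=R[(R[:,2]<.1)&(R[:,2]>.05)&(abs(R[:,1]-.19)<.06)&(R[:,0]<.49)];R=R[(R[:,2]>.15)&(abs(R[:,1]+.13)<.08)&(abs(R[:,0]-.55)<.1)]
    print(c,len(B),len(R),len(r2)); print('dot',r2.mean(0))
    T=B[B[:,2]>.145]; 
    for P in (T,R):
        r=cv2.minAreaRect(P[:,:2].astype(np.float32)); cc,a=axis(P)
        print(P.mean(0),np.median(P,0),P.min(0),P.max(0),'rect',r,'axis',a, np.degrees(np.arctan2(a[1],a[0])))
    # housing top plane
    A=cloud(f,np.ones((400,640),bool)); h=A[(abs(A[:,2]-.07)<.004)&(A[:,0]>.38)&(A[:,0]<.6)&(A[:,1]<.27)&(A[:,1]>-.1)]
    print('housing',len(h),cv2.minAreaRect(h[:,:2].astype(np.float32)))
E
```

```text
top 117 367 12
dot [0.4588 0.1881 0.0732]
[0.5113 0.1966 0.1511] [0.5118 0.1989 0.1514] [0.4971 0.1664 0.1453] [0.5245 0.2186 0.1554] rect ((0.5102734565734863, 0.19315704703330994), (0.05405767261981964, 0.014855916611850262), 70.45779418945312) axis [-0.3397 -0.9403 -0.0185] -109.86387719293454
[ 0.5491 -0.1302  0.2071] [ 0.5487 -0.13    0.2075] [ 0.5016 -0.1447  0.1932] [ 0.5984 -0.1159  0.2133] rect ((0.550133466720581, -0.13192090392112732), (0.0965273529291153, 0.02484600804746151), 4.476222991943359) axis [-0.9972 -0.0746 -0.0044] -175.72235782933393
housing 2331 ((0.5310207009315491, 0.09941193461418152), (0.1436324268579483, 0.2921501398086548), 4.936110496520996)
scene 80 295 8
dot [0.4573 0.1858 0.0726]
[0.5074 0.1928 0.1496] [0.5072 0.1951 0.1497] [0.4932 0.165  0.1455] [0.5224 0.2171 0.1538] rect ((0.5074355006217957, 0.19120515882968903), (0.05261668935418129, 0.013635113835334778), 69.06709289550781) axis [-0.393  -0.9191 -0.028 ] -113.15321110850697
[ 0.5421 -0.1373  0.2041] [ 0.5428 -0.1377  0.2054] [ 0.4997 -0.1493  0.1901] [ 0.6013 -0.1221  0.2108] rect ((0.550521731376648, -0.1352531611919403), (0.10235385596752167, 0.02225452847778797), 3.9012253284454346) axis [-0.9971 -0.0652 -0.0404] -176.25604589822305
housing 1260 ((0.5289607644081116, 0.09246285259723663), (0.14784498512744904, 0.30273890495300293), 4.12526798248291)
```

```bash
cat >> h.py <<'E'
from scipy.spatial.transform import Rotation as Rt
def tool(target,yaw_deg=None):
    s=status.observe();R=Rt.from_euler('xyz',s['tool_rot'])
    d=R.inv().apply(np.array(target)-s['position'])*1000
    print('t',s['clock'],'pos',s['position'].round(4),'rpy deg',np.degrees(s['tool_rot']).round(2),'F',s['force'].round(1),'M',s['moment'].round(2),'w',round(s['grip_width'],4))
    print('tool offset mm',d.round(1))
    if yaw_deg is not None:
        g=Rt.from_euler('xyz',[180,0,yaw_deg],degrees=True);print('rotvec deg',np.degrees((R.inv()*g).as_rotvec()).round(2))
E
python3 - <<'E'
from h import *
tool([.509,.192,.25],69)
E
```

```text
t 1.1 pos [0.1798 0.5986 0.2503] rpy deg [-180.      0.    163.28] F [-0.9 -1.  -1. ] M [-0.01  0.   -0.03] w 0.0853
tool offset mm [-4.322e+02 -2.947e+02  3.000e-01]
rotvec deg [ 0.    0.   94.28]
```

```bash
python3 - <<'E'
from h import *
f=imaging.grab_frame('top');A=cloud(f,np.ones((400,640),bool))
a=np.array([.18,.5986]);b=np.array([.509,.192]);d=b-a
t=np.clip(((A[:,:2]-a)@d)/(d@d),0,1);r=np.linalg.norm(A[:,:2]-a-t[:,None]*d,axis=1)
for R in (.08,.12,.16,.2):
    m=(r<R)&(A[:,2]>.1);print(R,m.sum(),A[m].max(0) if m.any() else '', A[m].min(0) if m.any() else '')
m=(A[:,2]>.15)&(A[:,1]>.25)&(A[:,0]>.3)&(A[:,0]<.75);print('mw',A[m][np.argmin(A[m][:,0])],A[m][np.argmin(A[m][:,1])],A[m][:,2].max())
E
```

```text
0.08 1195 [0.54757402 0.65492298 0.42656347] [0.16234362 0.11673383 0.10000615]
0.12 1521 [0.62662733 0.65492298 0.42656347] [0.16234362 0.07648892 0.10000615]
0.16 2403 [0.66698    0.65492298 0.42656347] [0.16234362 0.03420586 0.10000615]
0.2 16386 [0.70870632 0.78398005 0.72978448] [ 0.16234362 -0.0077016   0.10000615]
mw [0.37605347 0.77988926 0.15004533] [0.69550505 0.25000303 0.59608654] 0.7288713740543837
```

```bash
python3 -m handwheel '[{"offset":[-36,-24.5,0],"rot":[0,0,0],"claw":1},{"offset":[-36,-24.5,0],"rot":[0,0,0],"claw":1},{"offset":[-36,-24.5,0],"rot":[0,0,0],"claw":1},{"offset":[-36,-24.5,0],"rot":[0,0,0],"claw":1},{"offset":[-36,-24.5,0],"rot":[0,0,0],"claw":1},{"offset":[-36,-24.5,0],"rot":[0,0,0],"claw":1}]' 40
```

```text
clock: 1.75
position: [0.3453, 0.3942, 0.2505]
tool_rot: [3.141, 0.0, 2.85]
force: [-0.2, 1.1, 0.4]
grip_width: 0.0853
```

```bash
python3 -m handwheel '[{"offset":[-36,-24.5,0],"rot":[0,0,0],"claw":1},{"offset":[-36,-24.5,0],"rot":[0,0,0],"claw":1},{"offset":[-36,-24.5,0],"rot":[0,0,0],"claw":1},{"offset":[-36,-24.5,0],"rot":[0,0,0],"claw":1},{"offset":[-36,-24.5,0],"rot":[0,0,0],"claw":1},{"offset":[-36,-24.5,0],"rot":[0,0,0],"claw":1}]' && python3 -m handwheel '[{"offset":[0,0,0],"rot":[0,0,8.5],"claw":0.3},{"offset":[0,0,0],"rot":[0,0,8.5],"claw":0.3},{"offset":[0,0,0],"rot":[0,0,8.5],"claw":0.3},{"offset":[0,0,0],"rot":[0,0,8.5],"claw":0.3},{"offset":[0,0,0],"rot":[0,0,8.5],"claw":0.3},{"offset":[0,0,0],"rot":[0,0,8.5],"claw":0.3},{"offset":[0,0,0],"rot":[0,0,8.5],"claw":0.3},{"offset":[0,0,0],"rot":[0,0,8.5],"claw":0.3},{"offset":[0,0,0],"rot":[0,0,8.5],"claw":0.3},{"offset":[0,0,0],"rot":[0,0,8.5],"claw":0.3},{"offset":[0,0,0],"rot":[0,0,8.5],"claw":0.3},{"offset":[0,0,0],"rot":[0,0,0],"claw":0.3}]'; python3 - <<'E'
from h import *
tool([.509,.192,.25],69)
f=imaging.grab_frame('top'); save(f,'t2.png',(190,140,430,300),3.2)
f=imaging.grab_frame('scene'); save(f,'s2.png',(180,90,400,250),3.5)
tool([.509,.192,.133],69)
E
```

```text
clock: 2.35
position: [0.5099, 0.1912, 0.2505]
tool_rot: [3.141, 0.0, 2.85]
force: [0.6, 1.5, 0.7]
grip_width: 0.0853
clock: 3.55
position: [0.5089, 0.1929, 0.2503]
tool_rot: [3.141, 0.0, 1.215]
force: [-0.2, 0.1, -0.4]
grip_width: 0.0557
t 3.55 pos [0.5089 0.1929 0.2503] rpy deg [1.7999e+02 1.0000e-02 6.9630e+01] F [-0.2  0.1 -0.4] M [-0.01  0.04  0.01] w 0.0557
tool offset mm [-0.8  0.4  0.3]
rotvec deg [0.01 0.01 0.63]
t 3.65 pos [0.5089 0.1929 0.2503] rpy deg [1.800e+02 1.000e-02 7.006e+01] F [-0.3 -0.1  0.1] M [-0.02 -0.03 -0.03] w 0.0554
tool offset mm [ -0.8   0.4 117.3]
rotvec deg [0.   0.01 1.06]
```

View pics/s2.png

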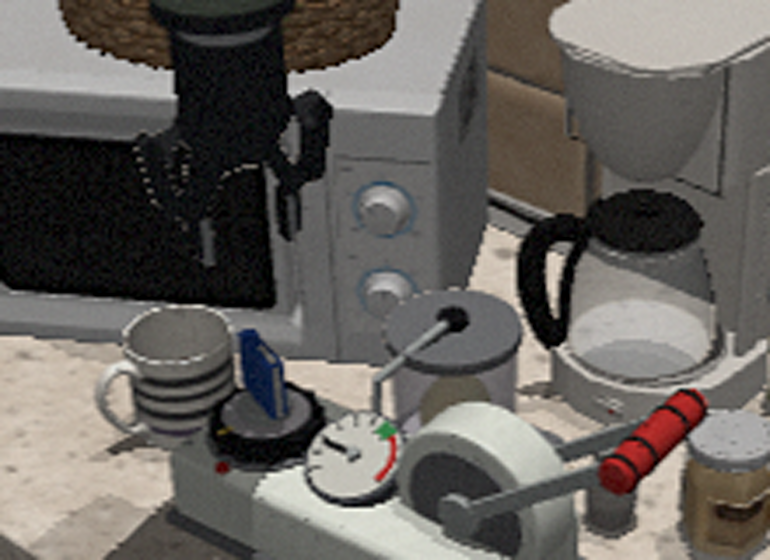

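View pics/t2.png

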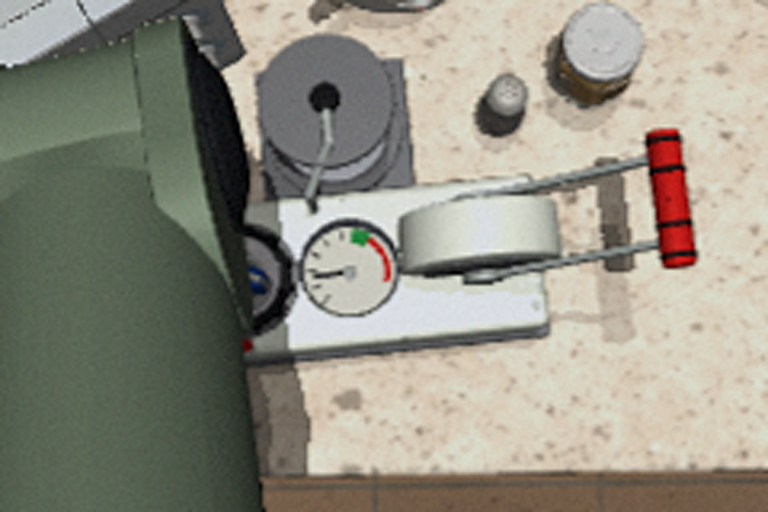

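The gripper is open and above the blue bar (scene crop, bar at (263,370)); nothing is in the way below it. Descending.

```bash
python3 -m handwheel '[{"offset":[-0.5,0,30],"rot":[0,0,0],"claw":0.3},{"offset":[0,0,30],"rot":[0,0,0],"claw":0.3},{"offset":[0,0,20],"rot":[0,0,0],"claw":0.3},{"offset":[0,0,15],"rot":[0,0,0],"claw":0.3},{"offset":[0,0,10],"rot":[0,0,0],"claw":0.3},{"offset":[0,0,10],"rot":[0,0,0],"claw":0.3},{"offset":[0,0,0],"rot":[0,0,0],"claw":0.3}]' 30; python3 - <<'E'
from h import *
f=imaging.grab_frame('scene'); save(f,'s3.png',(210,140,310,240),6)
tool([.509,.192,.133],69)
E
```

```text
clock: 4.35
position: [0.5085, 0.1921, 0.1345]
tool_rot: [-3.141, 0.001, 1.219]
force: [-0.2, 0.1, 0.7]
grip_width: 0.0551
t 4.4 pos [0.5088 0.1922 0.1352] rpy deg [-1.7998e+02  1.0000e-02  6.9830e+01] F [ 0.3 -0.   0.3] M [ 0.04 -0.01  0.04] w 0.0554
tool offset mm [-0.1  0.3  2.2]
rotvec deg [-0.02  0.01  0.83]
```

View pics/s3.png

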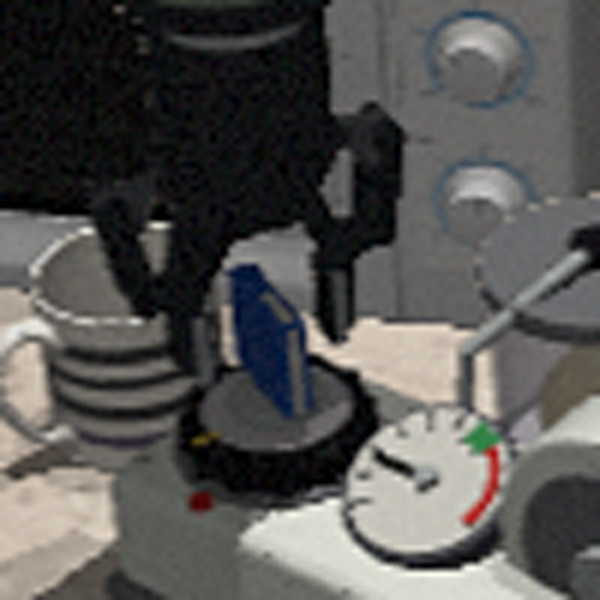

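The bar sits between the two fingers, and the tips are clear of the ring (yellow mark at (205,440) in the crop). Closing.

```bash
python3 -m handwheel '[{"offset":[0,0,0],"rot":[0,0,0],"claw":-1},{"offset":[0,0,0],"rot":[0,0,0],"claw":-1},{"offset":[0,0,0],"rot":[0,0,0],"claw":-1},{"offset":[0,0,0],"rot":[0,0,0],"claw":-1},{"offset":[0,0,0],"rot":[0,0,0],"claw":-1},{"offset":[0,0,0],"rot":[0,0,0],"claw":-1}]' 30; python3 - <<'E'
from h import *
tool([.509,.192,.133],6)
f=imaging.grab_frame('scene'); save(f,'s4.png',(210,140,310,240),6)
E
```

```text
clock: 5.0
position: [0.5109, 0.1917, 0.1363]
tool_rot: [3.137, -0.002, 1.217]
force: [11.1, -3.9, 0.0]
grip_width: 0.0153
t 5.0 pos [0.5109 0.1917 0.1363] rpy deg [ 1.7976e+02 -1.0000e-01  6.9730e+01] F [11.1 -3.9  0. ] M [-0.79 -2.06  0.02] w 0.0153
tool offset mm [-0.4 -1.9  3.3]
rotvec deg [ 0.16 -0.22 63.73]
```

View pics/s4.png

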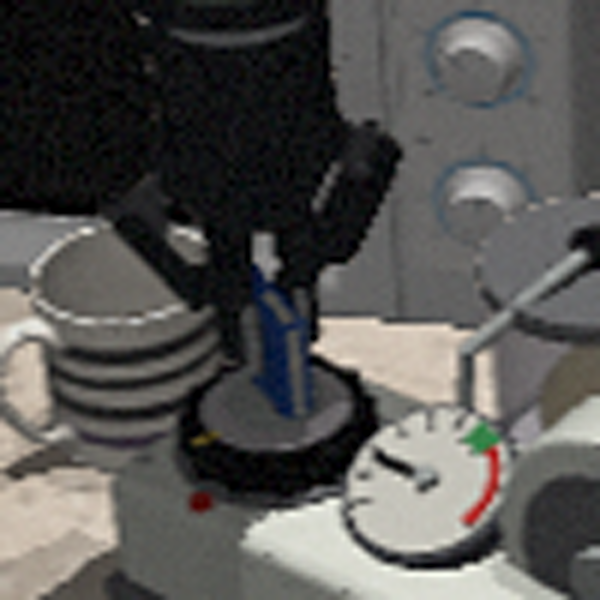

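```bash
python3 -m handwheel '[{"offset":[0,2,0],"rot":[0,0,0],"claw":-1},{"offset":[0,0,0],"rot":[0,0,6],"claw":-1},{"offset":[0,0,0],"rot":[0,0,6],"claw":-1},{"offset":[0,0,0],"rot":[0,0,6],"claw":-1},{"offset":[0,0,0],"rot":[0,0,6],"claw":-1},{"offset":[0,0,0],"rot":[0,0,6],"claw":-1}]'; python3 - <<'E'
from h import *
tool([.511,.1915,.133],4.8)
E
```

```text
clock: 5.65
position: [0.5106, 0.1921, 0.1362]
tool_rot: [-3.141, -0.001, 0.69]
force: [-5.9, 0.7, 13.1]
grip_width: 0.0152
t 5.65 pos [0.5106 0.1921 0.1362] rpy deg [-1.7995e+02 -6.0000e-02  3.9560e+01] F [-5.9  0.7 13.1] M [0.36 1.31 0.07] w 0.0152
tool offset mm [-0.1  0.7  3.2]
rotvec deg [-0.07 -0.04 34.76]
```

```bash
python3 -m handwheel '[{"offset":[0,0,0],"rot":[0,0,6],"claw":-1},{"offset":[0,0,0],"rot":[0,0,6],"claw":-1},{"offset":[0,0,0],"rot":[0,0,6],"claw":-1},{"offset":[0,0,0],"rot":[0,0,6],"claw":-1},{"offset":[0,0,0],"rot":[0,0,6],"claw":-1},{"offset":[0,0,0],"rot":[0,0,0],"claw":-1}]'; python3 - <<'E'
from h import *
tool([.511,.1915,.133],4.8)
f=imaging.grab_frame('scene'); save(f,'s5.png',(210,140,310,240),6)
E
```

```text
clock: 6.25
position: [0.5104, 0.1927, 0.1362]
tool_rot: [-3.14, 0.0, 0.168]
force: [-7.9, 4.8, 18.0]
grip_width: 0.0157
t 6.25 pos [0.5104 0.1927 0.1362] rpy deg [-179.89    0.      9.61] F [-7.9  4.8 18. ] M [ 0.94  1.73 -0.02] w 0.0157
tool offset mm [0.4 1.3 3.2]
rotvec deg [-0.11  0.01  4.81]
```

View pics/s5.png

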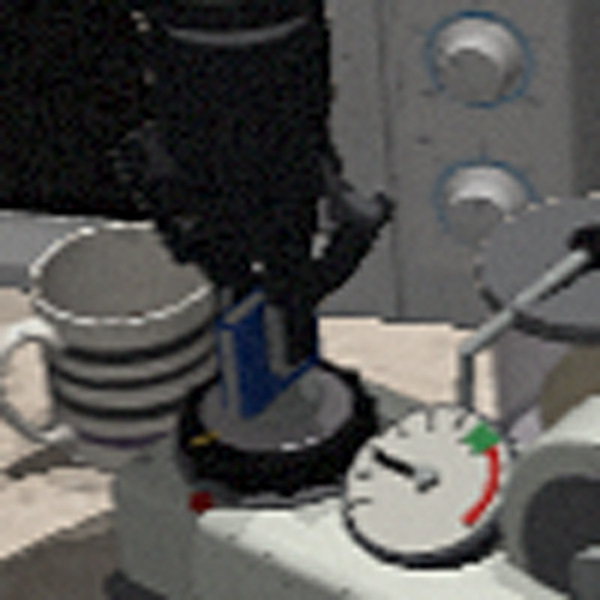

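```bash
python3 -m handwheel '[{"offset":[0,0,0],"rot":[0,0,2],"claw":-1},{"offset":[0,0,0],"rot":[0,0,2],"claw":-1},{"offset":[0,0,0],"rot":[0,0,0],"claw":-1}]'; python3 - <<'E'
from h import *
tool([.511,.1915,.133],4.8)
E
python3 -m handwheel '[{"offset":[0,0,0],"rot":[0,0,1.5],"claw":-1},{"offset":[0,0,0],"rot":[0,0,1.5],"claw":-1},{"offset":[0,0,0],"rot":[0,0,0],"claw":-1}]'; python3 - <<'E'
from h import *
tool([.511,.1915,.133],4.8)
E
```

```text
clock: 6.6
position: [0.5104, 0.1928, 0.1362]
tool_rot: [-3.139, 0.0, 0.101]
force: [-6.8, 4.6, 17.3]
grip_width: 0.0155
t 6.6 pos [0.5104 0.1928 0.1362] rpy deg [-1.7987e+02  1.0000e-02  5.7700e+00] F [-6.8  4.6 17.3] M [ 1.18  1.57 -0.07] w 0.0155
tool offset mm [0.5 1.4 3.2]
rotvec deg [-0.13  0.01  0.97]
clock: 6.9
position: [0.5105, 0.1928, 0.1362]
tool_rot: [-3.14, 0.0, 0.05]
force: [-6.9, 3.9, 15.2]
grip_width: 0.0157
t 6.9 pos [0.5105 0.1928 0.1362] rpy deg [-1.7989e+02  1.0000e-02  2.8700e+00] F [-6.9  3.9 15.2] M [0.9  1.35 1.05] w 0.0157
tool offset mm [0.5 1.3 3.2]
rotvec deg [-0.11  0.01 -1.93]
```

Moment about z jumped to about 1 N m at the expected angle, so the valve is on its stop. Releasing with a limited opening so the fingers stay clear of the dial, then rising.

```bash
python3 -m handwheel '[{"offset":[0,0,0],"rot":[0,0,0],"claw":-0.2},{"offset":[0,0,0],"rot":[0,0,0],"claw":-0.2},{"offset":[0,0,0],"rot":[0,0,0],"claw":-0.2},{"offset":[0,0,0],"rot":[0,0,0],"claw":-0.2}]'; python3 -m handwheel '[{"offset":[0,0,-10],"rot":[0,0,0],"claw":-0.2},{"offset":[0,0,-20],"rot":[0,0,0],"claw":-0.2},{"offset":[0,0,-40],"rot":[0,0,0],"claw":-0.2},{"offset":[0,0,-40],"rot":[0,0,0],"claw":-0.2},{"offset":[0,0,-40],"rot":[0,0,0],"claw":-0.2},{"offset":[0,0,0],"rot":[0,0,0],"claw":-0.2}]';python3 - <<'E'
from h import *
f=imaging.grab_frame('scene'); save(f,'s6.png',(210,140,310,240),6)
tool([.5495,-.1335,.28],4.8)
E
```

```text
clock: 7.3
position: [0.5107, 0.1915, 0.1353]
tool_rot: [3.142, 0.0, 0.048]
force: [-0.7, 1.0, 0.1]
grip_width: 0.0342
clock: 7.9
position: [0.5124, 0.1914, 0.2903]
tool_rot: [-3.139, -0.006, 0.048]
force: [0.5, -0.5, -0.6]
grip_width: 0.0341
t 7.95 pos [0.5114 0.1916 0.2878] rpy deg [-179.88   -0.19    2.77] F [-0.6 -0.1 -1. ] M [ 0.03 -0.04  0.04] w 0.0345
tool offset mm [ 22.2 326.6   7.2]
rotvec deg [-0.12 -0.19 -2.03]
```

View pics/s6.png

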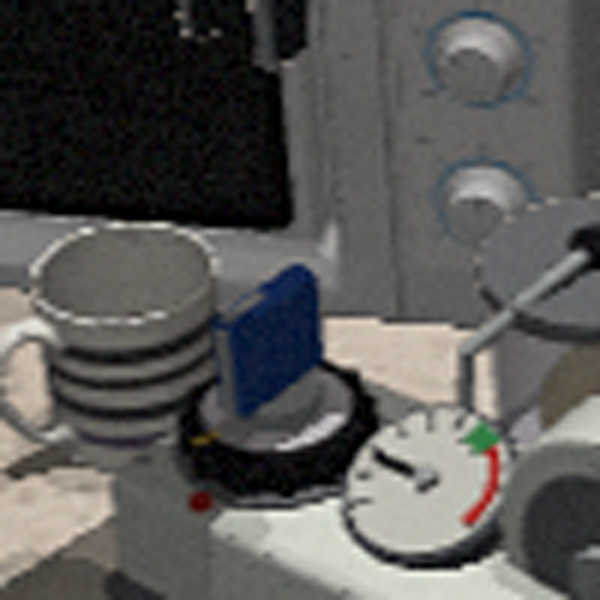

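The bar now points to the front and the yellow mark is at the same pixel as before. Moving over the handle.

```bash
python3 -m handwheel '[{"offset":[2.8,41,0],"rot":[0,0,0],"claw":-1},{"offset":[2.8,41,0],"rot":[0,0,0],"claw":-1},{"offset":[2.8,41,0],"rot":[0,0,0],"claw":-1},{"offset":[2.8,41,0],"rot":[0,0,0],"claw":-1},{"offset":[2.8,41,0],"rot":[0,0,0],"claw":-1},{"offset":[2.8,41,0],"rot":[0,0,0],"claw":-1},{"offset":[2.8,41,0],"rot":[0,0,0],"claw":-1},{"offset":[2.6,39,0],"rot":[0,0,0],"claw":-1},{"offset":[0,0,0],"rot":[0,0,-2],"claw":-1},{"offset":[0,0,0],"rot":[0,0,0],"claw":-1}]';python3 - <<'E'
from h import *
np.set_printoptions(precision=4,suppress=True)
f=imaging.grab_frame('top'); save(f,'t7.png',(190,140,430,300),3.2)
m=masks(f);B=cloud(f,m['blue']); B=B[(B[:,2]>.1)&(B[:,2]<.17)&(abs(B[:,1]-.19)<.06)&(abs(B[:,0]-.5)<.06)]
T=B[B[:,2]>.143];print(len(T),T.mean(0),cv2.minAreaRect(T[:,:2].astype(np.float32)),axis(T)[1])
f=imaging.grab_frame('scene'); save(f,'s7.png',(200,90,420,290),3)
tool([.5495,-.1335,.24],4.8)
E
```

```text
clock: 8.95
position: [0.5481, -0.1339, 0.2848]
tool_rot: [-3.141, 0.001, 0.082]
force: [-0.5, 1.3, 0.4]
grip_width: 0.0001
111 [0.5149 0.1926 0.1509] ((0.5107302665710449, 0.19229257106781006), (0.05518844723701477, 0.014449595473706722), 6.952492713928223) [-0.9922 -0.1231 -0.0196]
t 9.05 pos [ 0.5485 -0.1321  0.2849] rpy deg [-179.97    0.05    4.78] F [-0.7  0.1 -1.1] M [-0.03 -0.01 -0.02] w -0.0001
tool offset mm [ 0.9  1.5 44.9]
rotvec deg [-0.03  0.05 -0.02]
```

View pics/t7.png

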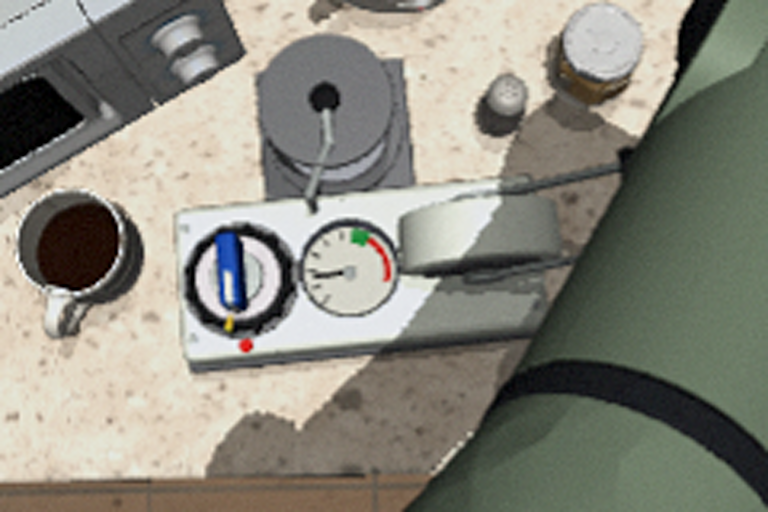

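View pics/s7.png

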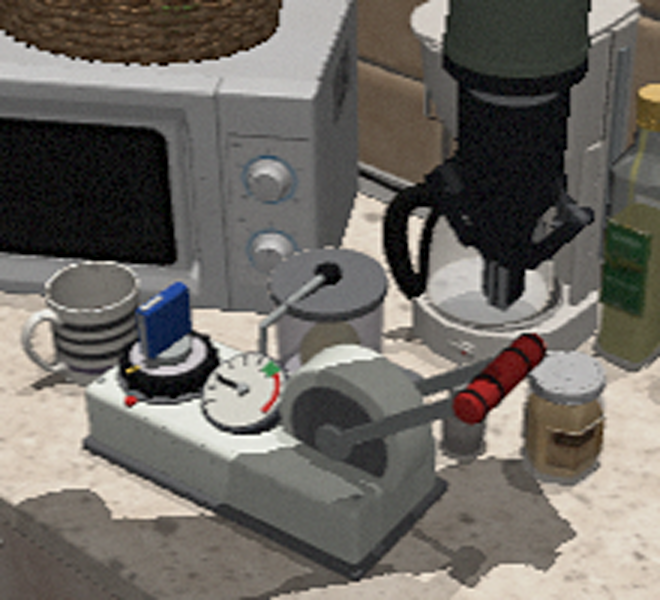

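Top view: the bar runs front to back with its front end at the red dot (crop (246,345)), and the yellow mark is still at (229,325). In the scene view the closed fingers hang above the handle. Now the first stroke, in stages.

```bash
python3 -m handwheel '[{"offset":[1.5,1,20],"rot":[0,0,0],"claw":-1},{"offset":[0,0,20],"rot":[0,0,0],"claw":-1},{"offset":[0,0,10],"rot":[0,0,0],"claw":-1},{"offset":[0,0,0],"rot":[0,0,0],"claw":-1}]' 60;python3 - <<'E'
from h import *
tool([.55,-.1332,.228],4.8)
E
python3 -m handwheel '[{"offset":[0,0,7],"rot":[0,0,0],"claw":-1},{"offset":[0,12,17],"rot":[0,0,0],"claw":-1},{"offset":[0,9,17],"rot":[0,0,0],"claw":-1},{"offset":[0,6.5,17],"rot":[0,0,0],"claw":-1}]';python3 - <<'E'
from h import *
tool([.5524,-.1602,.177],4.8)
f=imaging.grab_frame('scene'); save(f,'s8.png',(200,90,420,290),3)
E
```

```text
clock: 9.45
position: [0.5498, -0.1328, 0.2343]
tool_rot: [-3.141, 0.002, 0.084]
force: [0.7, -0.1, 1.4]
grip_width: -0.0003
t 9.45 pos [ 0.5498 -0.1328  0.2343] rpy deg [-1.7998e+02  1.1000e-01  4.8200e+00] F [ 0.7 -0.1  1.4] M [ 0.03 -0.   -0.  ] w -0.0003
tool offset mm [0.2 0.4 6.3]
rotvec deg [-0.02  0.11  0.02]
clock: 9.85
position: [0.5537, -0.1631, 0.1781]
tool_rot: [3.139, -0.004, 0.083]
force: [1.7, -6.1, 8.2]
grip_width: -0.0
t 9.85 pos [ 0.5537 -0.1631  0.1781] rpy deg [179.85  -0.2    4.73] F [ 1.7 -6.1  8.2] M [-1.19 -0.41  0.01] w -0.0
tool offset mm [-1.1 -3.   1.1]
rotvec deg [ 0.15 -0.2  -0.07]
```

View pics/s8.png

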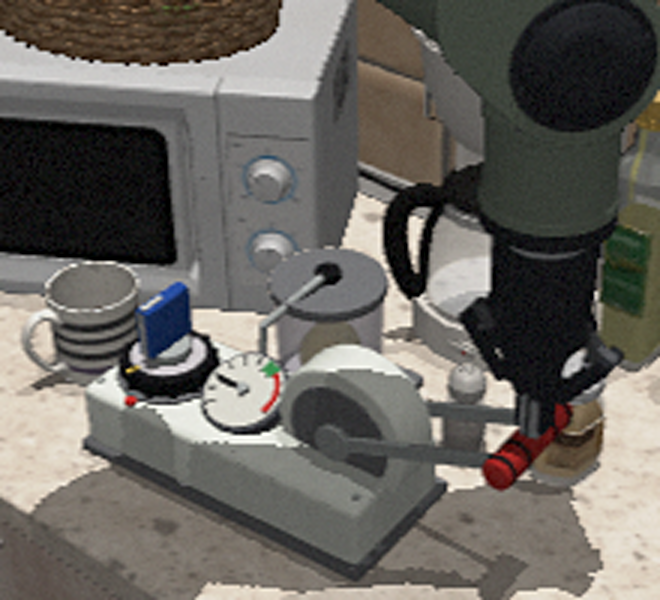

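The fingertips sit on the middle of the handle and the lever is half down at 8 N. Going on to the bottom.

```bash
python3 -m handwheel '[{"offset":[0,3.5,17],"rot":[0,0,0],"claw":-1},{"offset":[0,2,17],"rot":[0,0,0],"claw":-1},{"offset":[0,0.5,17],"rot":[0,0,0],"claw":-1},{"offset":[0,-1,17],"rot":[0,0,0],"claw":-1},{"offset":[0,-2,17],"rot":[0,0,0],"claw":-1},{"offset":[0,0,0],"rot":[0,0,0],"claw":-1}]';python3 - <<'E'
from h import *
tool([.5527,-.1658,.092],4.8)
f=imaging.grab_frame('scene'); save(f,'s9.png',(200,90,420,290),3)
E
python3 -m handwheel '[{"offset":[0,0,3],"rot":[0,0,0],"claw":-1},{"offset":[0,0,0],"rot":[0,0,0],"claw":-1}]'
```

```text
clock: 10.5
position: [0.5537, -0.1656, 0.0922]
tool_rot: [3.139, -0.002, 0.083]
force: [0.2, -5.2, 8.6]
grip_width: -0.0
t 10.5 pos [ 0.5537 -0.1656  0.0922] rpy deg [ 1.7985e+02 -1.1000e-01  4.7400e+00] F [ 0.2 -5.2  8.6] M [-1.07 -0.2  -0.  ] w -0.0
tool offset mm [-1.   0.1  0.2]
rotvec deg [ 0.15 -0.11 -0.06]
clock: 10.75
position: [0.5538, -0.1654, 0.0909]
tool_rot: [3.14, -0.003, 0.083]
force: [-4.1, -1.1, 24.4]
grip_width: -0.0001
```

View pics/s9.png

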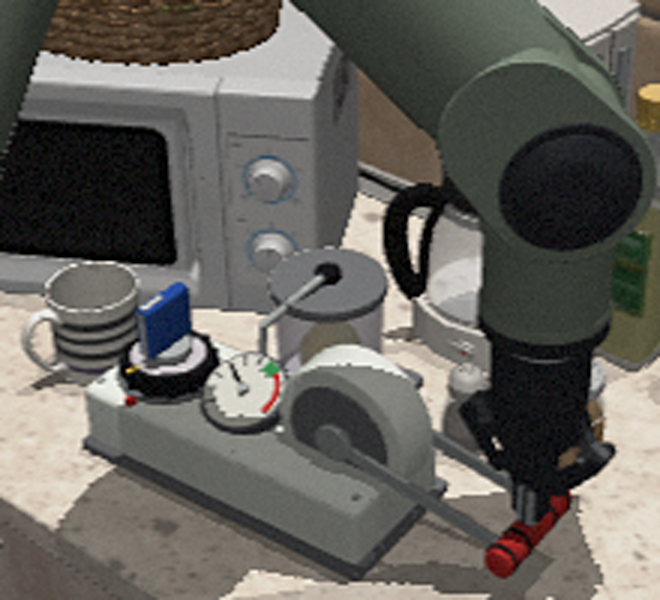

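Force rose from 9 to 24 N over the last 3 mm with little motion, so this is the bottom stop. Returning up.

```bash
python3 -m handwheel '[{"offset":[0,2,-20],"rot":[0,0,0],"claw":-1},{"offset":[0,1,-17],"rot":[0,0,0],"claw":-1},{"offset":[0,-0.5,-17],"rot":[0,0,0],"claw":-1},{"offset":[0,-2,-17],"rot":[0,0,0],"claw":-1},{"offset":[0,-3.5,-17],"rot":[0,0,0],"claw":-1},{"offset":[0,-6.5,-17],"rot":[0,0,0],"claw":-1},{"offset":[0,-9,-17],"rot":[0,0,0],"claw":-1},{"offset":[0,-12,-17],"rot":[0,0,0],"claw":-1},{"offset":[0,0,-14],"rot":[0,0,0],"claw":-1},{"offset":[0,0,0],"rot":[0,0,0],"claw":-1},{"offset":[0,0,0],"rot":[0,0,0],"claw":-1},{"offset":[0,0,0],"rot":[0,0,0],"claw":-1}]';python3 - <<'E'
from h import *
tool([.55,-.1332,.241],4.8)
f=imaging.grab_frame('scene'); save(f,'s10.png',(200,90,420,290),3)
f=imaging.grab_frame('top'); save(f,'t10.png',(250,190,330,250),8)
E
```

```text
clock: 11.95
position: [0.55, -0.1342, 0.2418]
tool_rot: [3.142, 0.001, 0.083]
force: [-1.1, -0.1, 0.5]
grip_width: 0.0001
t 11.95 pos [ 0.55   -0.1342  0.2418] rpy deg [1.80e+02 4.00e-02 4.76e+00] F [-1.1 -0.1  0.5] M [-0.02  0.    0.02] w 0.0001
tool offset mm [ 0.1 -1.   0.8]
rotvec deg [ 0.    0.04 -0.04]
```

View pics/s10.png

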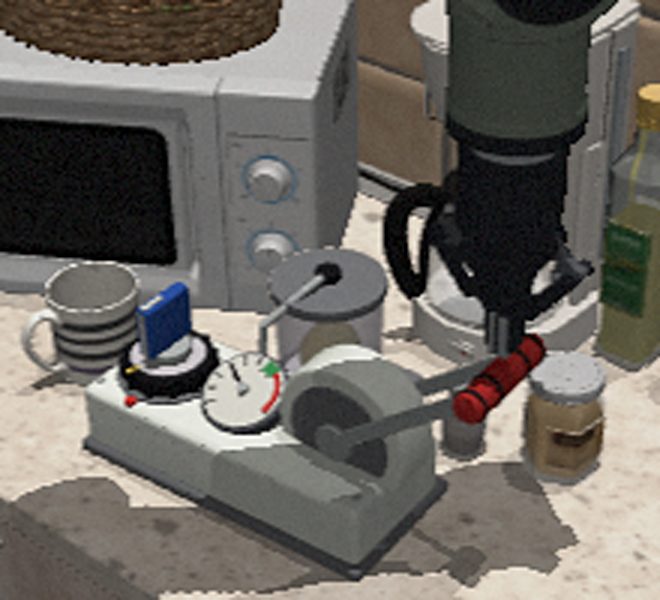

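View pics/t10.png

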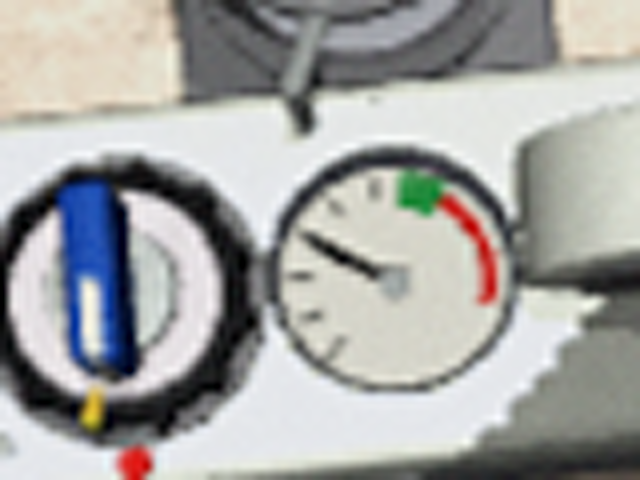

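Lever is back up. The needle is now about 64° left of the dial's top, with the green centre about 15° right of it. That leaves about 1.39 rad, or three strokes. Stroke 2:

```bash
python3 -m handwheel '[{"offset":[0,0,14],"rot":[0,0,0],"claw":-1},{"offset":[0,12,17],"rot":[0,0,0],"claw":-1},{"offset":[0,9,17],"rot":[0,0,0],"claw":-1},{"offset":[0,6.5,17],"rot":[0,0,0],"claw":-1},{"offset":[0,3.5,17],"rot":[0,0,0],"claw":-1},{"offset":[0,2,17],"rot":[0,0,0],"claw":-1},{"offset":[0,0.5,17],"rot":[0,0,0],"claw":-1},{"offset":[0,-1,17],"rot":[0,0,0],"claw":-1},{"offset":[0,-2,20],"rot":[0,0,0],"claw":-1},{"offset":[0,0,0],"rot":[0,0,0],"claw":-1},{"offset":[0,0,0],"rot":[0,0,0],"claw":-1}]'; python3 -m handwheel '[{"offset":[0,2,-20],"rot":[0,0,0],"claw":-1},{"offset":[0,1,-17],"rot":[0,0,0],"claw":-1},{"offset":[0,-0.5,-17],"rot":[0,0,0],"claw":-1},{"offset":[0,-2,-17],"rot":[0,0,0],"claw":-1},{"offset":[0,-3.5,-17],"rot":[0,0,0],"claw":-1},{"offset":[0,-6.5,-17],"rot":[0,0,0],"claw":-1},{"offset":[0,-9,-17],"rot":[0,0,0],"claw":-1},{"offset":[0,-12,-17],"rot":[0,0,0],"claw":-1},{"offset":[0,0,-14],"rot":[0,0,0],"claw":-1},{"offset":[0,0,0],"rot":[0,0,0],"claw":-1},{"offset":[0,0,0],"rot":[0,0,0],"claw":-1},{"offset":[0,0,0],"rot":[0,0,0],"claw":-1}]';python3 - <<'E'
from h import *
tool([.55,-.1332,.241],4.8)
f=imaging.grab_frame('scene'); save(f,'s11.png',(200,90,420,290),3)
f=imaging.grab_frame('top'); save(f,'t11.png',(250,190,330,250),8)
E
```

```text
clock: 13.15
position: [0.553, -0.1664, 0.0902]
tool_rot: [3.14, -0.002, 0.081]
force: [-6.9, -4.4, 35.3]
grip_width: 0.0002
clock: 14.35
position: [0.5499, -0.1341, 0.2415]
tool_rot: [3.142, 0.001, 0.083]
force: [0.4, 0.6, -0.6]
grip_width: -0.0
t 14.35 pos [ 0.5499 -0.1341  0.2415] rpy deg [1.80e+02 6.00e-02 4.75e+00] F [ 0.4  0.6 -0.6] M [-0.03 -0.03  0.07] w -0.0
tool offset mm [ 0.2 -0.9  0.5]
rotvec deg [ 0.    0.06 -0.05]
```

View pics/t11.png

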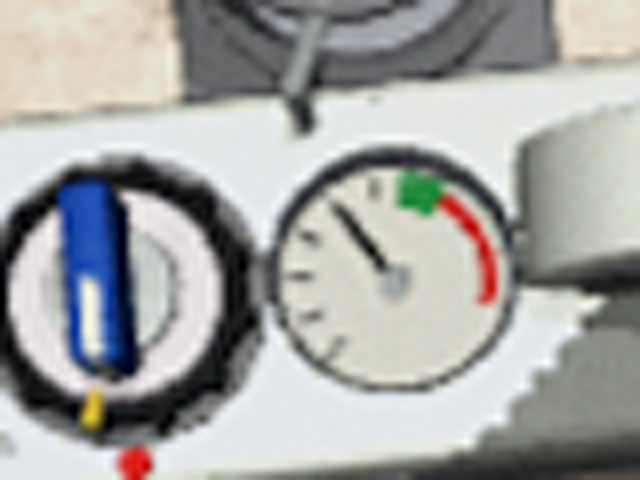

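View pics/s11.png

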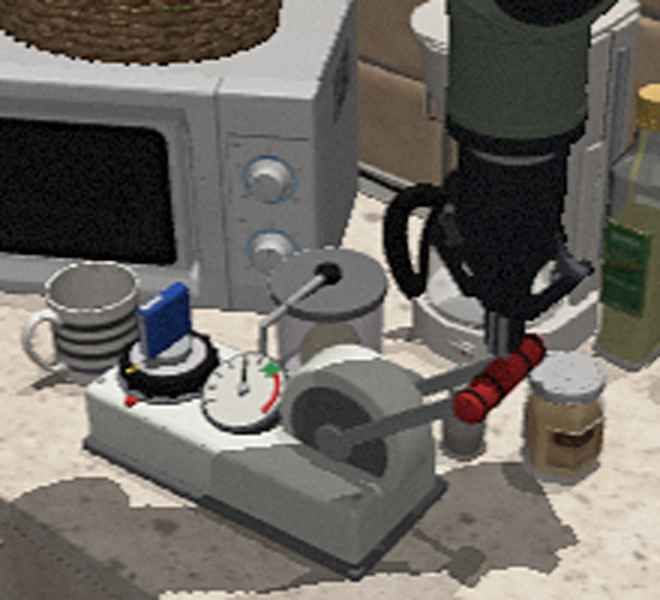

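Needle at about 37° left of top, so stroke 2 gave a full step. Two left. The bottom force of 35 N was high, so I'll press 2 mm less.

```bash
python3 -m handwheel '[{"offset":[0,0,14],"rot":[0,0,0],"claw":-1},{"offset":[0,12,17],"rot":[0,0,0],"claw":-1},{"offset":[0,9,17],"rot":[0,0,0],"claw":-1},{"offset":[0,6.5,17],"rot":[0,0,0],"claw":-1},{"offset":[0,3.5,17],"rot":[0,0,0],"claw":-1},{"offset":[0,2,17],"rot":[0,0,0],"claw":-1},{"offset":[0,0.5,17],"rot":[0,0,0],"claw":-1},{"offset":[0,-1,17],"rot":[0,0,0],"claw":-1},{"offset":[0,-2,18],"rot":[0,0,0],"claw":-1},{"offset":[0,0,0],"rot":[0,0,0],"claw":-1},{"offset":[0,0,0],"rot":[0,0,0],"claw":-1}]'; python3 -m handwheel '[{"offset":[0,2,-18],"rot":[0,0,0],"claw":-1},{"offset":[0,1,-17],"rot":[0,0,0],"claw":-1},{"offset":[0,-0.5,-17],"rot":[0,0,0],"claw":-1},{"offset":[0,-2,-17],"rot":[0,0,0],"claw":-1},{"offset":[0,-3.5,-17],"rot":[0,0,0],"claw":-1},{"offset":[0,-6.5,-17],"rot":[0,0,0],"claw":-1},{"offset":[0,-9,-17],"rot":[0,0,0],"claw":-1},{"offset":[0,-12,-17],"rot":[0,0,0],"claw":-1},{"offset":[0,0,-14],"rot":[0,0,0],"claw":-1},{"offset":[0,0,0],"rot":[0,0,0],"claw":-1},{"offset":[0,0,0],"rot":[0,0,0],"claw":-1},{"offset":[0,0,0],"rot":[0,0,0],"claw":-1}]';python3 - <<'E'
from h import *
tool([.55,-.1332,.241],4.8)
f=imaging.grab_frame('top'); save(f,'t12.png',(250,190,330,250),8)
E
```

```text
clock: 15.55
position: [0.5529, -0.1662, 0.0913]
tool_rot: [3.139, -0.001, 0.082]
force: [-1.5, -5.9, 15.5]
grip_width: 0.0
clock: 16.75
position: [0.5499, -0.1342, 0.2415]
tool_rot: [3.142, 0.001, 0.083]
force: [0.6, 1.1, -0.5]
grip_width: -0.0003
t 16.75 pos [ 0.5499 -0.1342  0.2415] rpy deg [1.80e+02 6.00e-02 4.75e+00] F [ 0.6  1.1 -0.5] M [-0.01 -0.01  0.01] w -0.0003
tool offset mm [ 0.2 -1.   0.5]
rotvec deg [ 0.    0.06 -0.05]
```

View pics/t12.png

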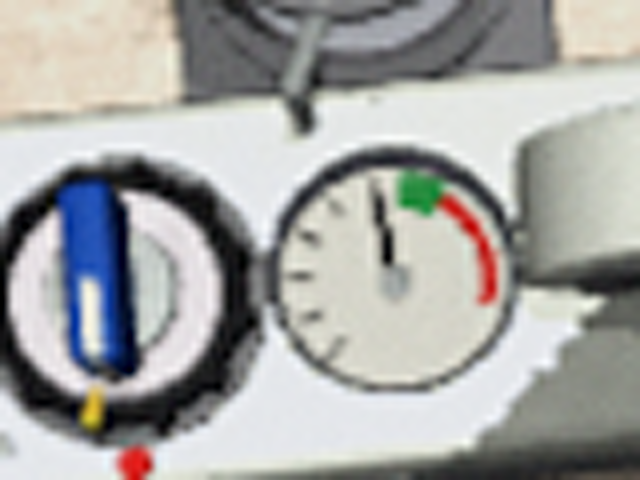

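Needle at about 10° left of top. One more 26° step lands in the green. Last stroke:

```bash
python3 -m handwheel '[{"offset":[0,0,14],"rot":[0,0,0],"claw":-1},{"offset":[0,12,17],"rot":[0,0,0],"claw":-1},{"offset":[0,9,17],"rot":[0,0,0],"claw":-1},{"offset":[0,6.5,17],"rot":[0,0,0],"claw":-1},{"offset":[0,3.5,17],"rot":[0,0,0],"claw":-1},{"offset":[0,2,17],"rot":[0,0,0],"claw":-1},{"offset":[0,0.5,17],"rot":[0,0,0],"claw":-1},{"offset":[0,-1,17],"rot":[0,0,0],"claw":-1},{"offset":[0,-2,19],"rot":[0,0,0],"claw":-1},{"offset":[0,0,0],"rot":[0,0,0],"claw":-1},{"offset":[0,0,0],"rot":[0,0,0],"claw":-1}]'; python3 -m handwheel '[{"offset":[0,2,-19],"rot":[0,0,0],"claw":-1},{"offset":[0,1,-17],"rot":[0,0,0],"claw":-1},{"offset":[0,-0.5,-17],"rot":[0,0,0],"claw":-1},{"offset":[0,-2,-17],"rot":[0,0,0],"claw":-1},{"offset":[0,-3.5,-17],"rot":[0,0,0],"claw":-1},{"offset":[0,-6.5,-17],"rot":[0,0,0],"claw":-1},{"offset":[0,-9,-17],"rot":[0,0,0],"claw":-1},{"offset":[0,-12,-17],"rot":[0,0,0],"claw":-1},{"offset":[0,0,-14],"rot":[0,0,0],"claw":-1},{"offset":[0,0,-30],"rot":[0,0,0],"claw":-1},{"offset":[0,0,-30],"rot":[0,0,0],"claw":-1},{"offset":[0,0,0],"rot":[0,0,0],"claw":-1}]';python3 - <<'E'
from h import *
tool([.55,-.1332,.241],4.8)
f=imaging.grab_frame('top'); save(f,'t13.png',(250,190,330,250),8)
f=imaging.grab_frame('scene'); save(f,'s13.png',(200,90,420,290),3)
E
```

```text
clock: 17.9
position: [0.5529, -0.1663, 0.0907]
tool_rot: [3.14, -0.001, 0.081]
force: [-3.8, -5.6, 27.4]
grip_width: 0.0002
clock: 19.1
position: [0.5512, -0.1349, 0.3053]
tool_rot: [3.14, -0.004, 0.083]
force: [-0.7, 0.6, -0.3]
grip_width: 0.0002
t 19.1 pos [ 0.5512 -0.1349  0.3053] rpy deg [179.93  -0.23   4.75] F [-0.7  0.6 -0.3] M [-0.01  0.01 -0.03] w 0.0002
tool offset mm [-1.3 -1.9 64.3]
rotvec deg [ 0.07 -0.23 -0.05]
```

View pics/t13.png

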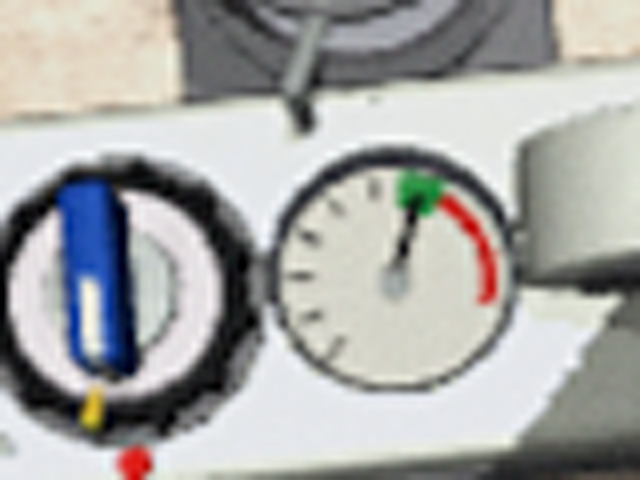

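View pics/s13.png

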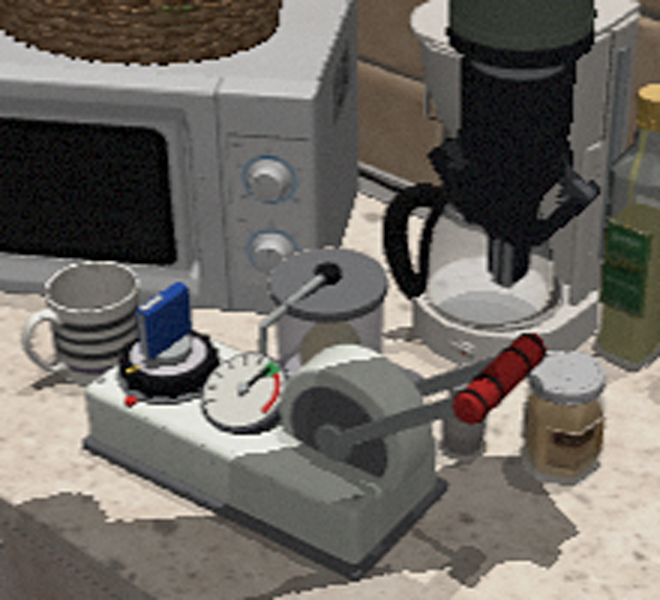

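Needle is in the middle of the green, the lever is up, and the other objects look unmoved. I'll check the shut angle more precisely before handing in.

```bash
python3 - <<'E'
from h import *
np.set_printoptions(precision=4,suppress=True)
def sealer(x,y,z,yaw,c):
    a=np.radians(yaw);v=np.array([x+12,y-118])/1000
    return [c[0]+np.cos(a)*v[0]-np.sin(a)*v[1],c[1]+np.sin(a)*v[0]+np.cos(a)*v[1],z/1000]
for c in ['top','scene']:
    f=imaging.grab_frame(c);m=masks(f)['blue']
    A=cloud(f,np.ones((400,640),bool));
    # render model bar at various angles, compare with blue+white silhouette via IoU
    n,l,st,ce=cv2.connectedComponentsWithStats(m.astype(np.uint8))
    p=proj(f,[[.511,.192,.14]])[0]
    k=min(range(1,n),key=lambda i:np.hypot(*(ce[i]-p)) if st[i,4]>30 else 1e9)
    mk=cv2.morphologyEx((l==k).astype(np.uint8),cv2.MORPH_CLOSE,np.ones((5,5)))
    best=[]
    for th in np.arange(-4,14,.5):
      for dx in np.arange(-4,4.1,1):
        for dy in np.arange(-4,4.1,1):
          a=np.radians(th);P=[]
          for s in (-28,28):
            for t in (-8,8):
              for z in (103,151):P.append([.5107+dx/1e3+(np.cos(a)*s-np.sin(a)*t)/1e3,.192+dy/1e3+(np.sin(a)*s+np.cos(a)*t)/1e3,z/1e3])
          q=cv2.convexHull(((proj(f,P)*16)).astype(np.int32))
          M=np.zeros((400,640),np.uint8);cv2.fillConvexPoly(M,q,1,shift=4)
          best.append(((M&mk).sum()/(M|mk).sum(),th,dx,dy))
    best.sort(reverse=True);print(c,mk.sum(),np.array(best[:6]), 'mean th',np.mean([b[1] for b in best[:30]]))
    R=cloud(f,masks(f)['red']);r2=R[(R[:,2]<.1)&(R[:,2]>.05)&(abs(R[:,1]-.19)<.06)&(R[:,0]<.49)]
    print('dot',r2.mean(0))
    h=A[(abs(A[:,2]-.07)<.005)&(A[:,0]>.38)&(A[:,0]<.5)&(A[:,1]<.25)&(A[:,1]>.02)]
    # front edge
    ys=np.arange(.03,.24,.006);e=[(y,h[abs(h[:,1]-y)<.003][:,0].min()) for y in ys if (abs(h[:,1]-y)<.003).sum()>3]
    e=np.array(e);k=np.polyfit(e[:,0],e[:,1],1);print('front edge yaw',-np.degrees(np.arctan(k[0])))
E
```

```text
top 152 [[ 0.6154 13.5     4.      4.    ]
 [ 0.6129 13.5     4.      3.    ]
 [ 0.6129 12.      1.      2.    ]
 [ 0.6104 13.      4.      4.    ]
 [ 0.6104 12.5     4.      4.    ]
 [ 0.6104 12.5     4.      2.    ]] mean th 11.216666666666667
dot [0.4589 0.1883 0.072 ]
front edge yaw 5.083960214089001
scene 247 [[ 0.6595 13.5     3.      0.    ]
 [ 0.6595 13.5     2.      1.    ]
 [ 0.6595 13.      2.      1.    ]
 [ 0.656  12.      2.      0.    ]
 [ 0.6552 13.5     1.      2.    ]
 [ 0.6543 13.5    -2.     -1.    ]] mean th 13.083333333333334
dot [0.458  0.1867 0.0718]
front edge yaw 4.972399607143658
```

```bash
python3 - <<'E'
from h import *
out=[]
for c,cr in (('top',(240,200,290,250)),('scene',(235,170,285,220))):
    f=imaging.grab_frame(c);s=8
    for th in (5,10):
        im=cv2.resize(f['color'][cr[1]:cr[3],cr[0]:cr[2],::-1],None,fx=s,fy=s,interpolation=cv2.INTER_CUBIC)
        im=im[50:350,:].copy(); im=np.ascontiguousarray(im)
        a=np.radians(th)
        for z in (151,):
            P=[[.5107+(np.cos(a)*u-np.sin(a)*t)/1e3,.192+(np.sin(a)*u+np.cos(a)*t)/1e3,z/1e3] for u,t in ((-28,-8),(28,-8),(28,8),(-28,8))]
            q=((proj(f,P)-[cr[0],cr[1]]+.5)*s-[0,50]).astype(np.int32);cv2.polylines(im,[q],True,(0,255,0),1)
        out.append(im)
cv2.imwrite('pics/ov.png',np.vstack([np.hstack(out[:2]),np.hstack(out[2:])]))
E
```

```text
(no output)
```

View pics/ov.png

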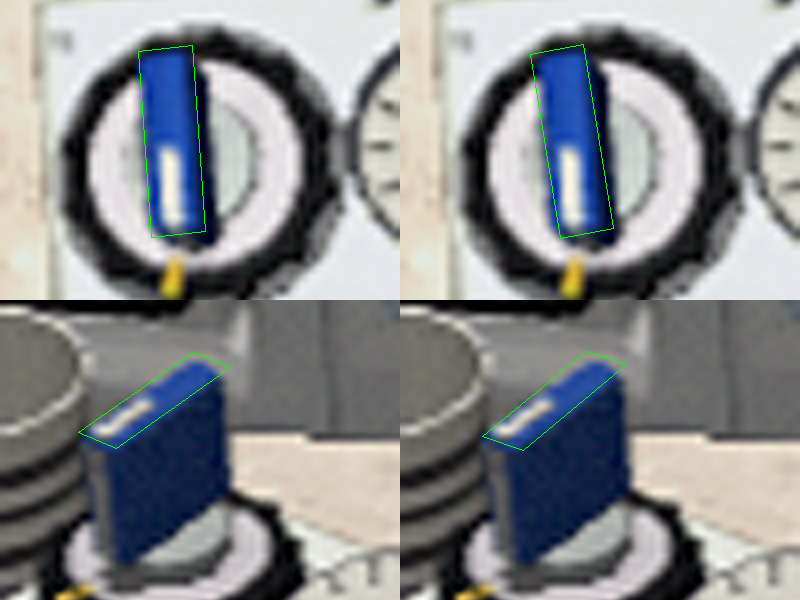

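The 5° outline, matching the housing's yaw, follows the bar's top face in both views better than 10° does, so the valve is shut against its stop. Handing in.

```bash
python3 - <<'E'
from h import *
print(bot.job_done(), status.observe()['clock'])
E
```

```text
the job is handed in; nothing more can be done
the job is handed in; nothing more can be done
```

The canister is sealed: the valve is shut, the needle stands in the middle of the green band, and the lever is up. The job is handed in with the gripper clear above the handle.

- **Valve:** I gripped the blue bar and turned it about 65° clockwise until it met its stop, where the moment jumped to about 1 N m. The yellow mark on the outer ring stayed at the same pixels.
- **Pumping:** I pressed the lever through four strokes, each to the bottom stop (15–35 N) and back up. The needle moved one step per stroke, reaching the middle of the green band with the last.
- **Surroundings:** The mug, honey jar and salt shaker looked unmoved in the last views; I did not measure them separately. It took about 20 s.

One check disagreed. An automatic silhouette fit put the bar at 11–13° instead of 5°, but it matched the picture poorly. The outline overlays and the felt stop both agree with shut, at about 5°, the housing's own angle.

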